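# Push a greasy socket through the parts washer's self-closing flap

## Task

The narrower of the two sockets on the parts washer's ledge, the one standing in front of the spring flap, is greasy and must not be picked up: with one finger push the flap open and hold it, and with the other finger push the socket along the ledge through the gap until it drops into the wash tray behind, without the flap touching it. Then withdraw so that the flap swings shut by itself. Leave everything else, also the wide socket and the square adapter on the ledge, where it is.

Things in the scene. Friction and masses are not known exactly. Their poses are not given: they have to be found in the camera images.
- washer: Grey bench parts washer, fixed, its place and yaw vary. Origin on the bench surface, in the flap's plane, mid-gap. x points from the loading ledge through the gap into the wash tray, y left, z up; all sizes here are in this frame. Loading ledge: solid flat top 85 mm above the bench, no rim, x -170 to 0 mm, y -140 to 140 mm; it ends sharply at x = 0.
- sill (a point): Point at the ledge's rear edge, at ledge height (z 85 mm), middle of the gap; axes as the washer's. A 6 mm thick steel fence stands here across the washer at x = 0, 45 mm high (top at z 130 mm), with a gap from y = -60 to +60 mm, open at the top so fingers pointing down can pass along through it.
- tray (a point): Centre of the wash tray's rubber floor, 10 mm above the bench (75 mm below the ledge). The tray begins right behind the ledge and is open at the top: washer x 0 to 160 mm, y -135 to 135 mm; side and rear walls 5 mm thick, tops at z 130 mm.
- flap (a joint): Self-closing flap in the gap: upright aluminium plate 114 mm wide, 4 thick, from 4 to 44 mm above the ledge. Upright hinge at washer x = 0, y = +60 mm (left side seen from the ledge); swings only away from the ledge, over the tray. Rad: 0 shut, 1.5 fully open (stop), pointing along washer +x. Light spring, 0.05 N m shut to 0.11 open: pushing 20 to 30 mm from the hinge takes 2 to 5 N.
- flap_edge (a point): Middle of the flap's free edge, 114 mm from the hinge, 24 mm above the ledge; moves with the flap.
- socket: The greasy socket to push: dark steel upright cylinder, 36 mm diameter (32 mm in its upper half), 45 mm high, about 0.22 kg, origin at the centre of its underside. Stands upright on the ledge in front of the gap, 45 to 85 mm before the flap, between washer y = -20 and 0 mm.
- wide_socket: Wider socket, 50 mm diameter, 50 mm high, dark steel, stands on the right end of the ledge (washer y about -105 mm); leave alone. Origin at the centre of its underside.
- adapter: Square steel drive adapter, 22 x 22 mm, 34 mm high, on the left end of the ledge (washer y about +105 mm); leave alone. Origin at the centre of its underside.
- wrench: Open-ended wrench lying flat on the bench to the right of the washer; leave alone.
- mallet: Orange dead-blow mallet lying on the bench to the left, 110 mm long head, 70 mm diameter; leave alone.
- driver: Red and black cordless impact wrench standing on its battery on the left of the bench, 220 mm high; leave alone.
- bottle: White bottle, 60 mm diameter, 170 mm high, standing on the right of the bench; leave alone.
Mind the look-alikes: they are no part of the job. What is shaped like the socket but purple or red is not meant.

How it is judged:
By the outcome, as a careful person would: the job done as asked, in the order asked, and still so for the second after the job is handed in, with the robot touching nothing.
It also fails if it takes over 35 s, if anything falls off the work surface, if the arm or the gripper's body presses on something with over 40 N, if the wrist force passes 120 N, or if a joint passes its speed limit or range.

## Robot

A 6-joint arm with a two-finger parallel gripper is mounted at the origin on the work surface. World frame = base frame: x ahead of the robot, y to its left, z up, the work surface at z = 0. Lengths are in m, angles in rad, forces in N, time in s.
With the tool pointing down it reaches from about 0.3 to 0.95 m from the base axis. Payload 3.1 kg.
Tool frame: the origin (TCP) lies at the very end of the fingers, on their centre line; the grasp point (between the pads) lies 19 mm behind it; z points along the fingers, y is the line along which they close (so a half turn about z gives the same grasp; the last joint's range is limited). The gripper opens to 85 mm and grips with 20 to 120 N. Pads are 22 mm wide; open, the fingers measure 114 mm over their backs; the gripper's body (76 mm by 85 mm) begins 54 mm behind the grasp point. The pads swing forward as they close: fully open they stand 13 mm farther back than shut.
Start: joints at [-1.396, 0.308, 1.634, -0, 1.2, -0.07], TCP at [0.151, -0.606, 0.231] pointing down, gripper open.
Joint ranges: [-3.06, 3.06], [-0.79, 1.96], [0.05, 2.63], [-1.19, 4.34], [0.05, 2.64], [-2.94, 2.94]. Speed limits (rad/s): [2.79, 2.79, 3.14, 3.14, 3.14, 3.14].

## Interface

Orientations are given as [roll, pitch, yaw] about the fixed x, y, z axes, in that order (R = Rz(yaw) Ry(pitch) Rx(roll)).
In Python, from rig import env gives the robot as it stands.
- The arm moves only by the tool move_arm, never from a script. Its arguments are lists of equal length, an entry for each row: "fingers": the opening, from -1 (shut) to 1 (fully open), so that 0 is half open; "translation": the shift along the tool's x, y, z scaled (see below), a list of three; "turn": the turn, a rotation vector about the tool's x, y, z scaled (see below), a list of three. A call has 1 to 12 rows; each row is the pose to reach, as a shift and turn from the pose commanded when the call began, along the tool's axes at that moment; what a row does not reach only later rows make up. The controller multiplies each number of a shift by 0.75 m and each number of a turn by pi/2 rad. A row lasts 1/12 s, in which the tool goes at most 41.7 mm and 7.16 degrees, less where a joint would pass 70% of its speed; a pose out of reach is approached as far as the arm can. A call with a number of a shift or a turn outside -1 to 1 is refused whole. A call with a gripper value outside its range is refused whole. The fingers move at their own pace and stop on an object; "force" is the grip in N (left out, the last holds). Time passes only in rows, so rows that repeat a pose let the fingers close. It gives the time, the measured TCP pose, the force, the opening and the grip force at its end, in the units of the state.
- env.read_state(): the state, without advancing time (a new reading comes with each control period).
- env.camera(name): name is "side" or "top" or "wrist"; returns a dict with "img" (400x640x3 uint8, red, green, blue), "z_map" (400x640 float32, m along the optical axis (not along the pixel's ray), 0 where there is no reading), "intrinsics" (3x3 intrinsics, pixels), "dist_coeffs" ([k1, k2, p1, p2, k3] as OpenCV has them; the pictures are not rectified), "rvec" (rotation vector, rad) and "tvec" (3), from world to camera coordinates, as OpenCV has them; the wrist camera has in their place "T_tool_cam" (4x4, takes a point from camera to tool coordinates, whose origin is the TCP and whose axes are the flange's). Camera axes: x right, y down, z forward; pixel columns grow to the right and rows downward; lengths in m; the calibration is good to about 2 mm. A picture is of the moment at which its call begins: read the wrist's pose just before it.
- env.hand_in(): hands the job in; it is judged then, once.
The state is a dict: "time_s": time; "joints": joint angles; "qvel": joint speeds; "effort": joint torques, N m; "position": TCP position; "ee_rot": TCP orientation; "force": force on the tool from outside, world axes, zero at the start; "ft_torque": the same for the moment, N m; "opening": finger opening in m; "grasp_force": force on a finger pad.
Only numpy, scipy, OpenCV 4.12 (cv2) and the standard library are available. Lean on these libraries where they do the work, as an engineer would, in place of code of your own. Each camera call takes 0.05 s, during which the arm holds its last target. There are 200 camera calls.

## Working session

There is one attempt and no reset: what is moved stays moved. The work goes in short steps, Python scripts to look and compute and a tool call to move; the robot and the scene stay as the last step left them, time stands still between calls to the robot, and variables do not carry over. Pictures are saved under pics/ and viewed, at most 10 in all, crops included, and the job is handed in when it is done.

Besides the shell and the picture viewer there is one more tool, called after "Call:" as name(argument=value, ...) on one line, values as JSON. move_arm: Moves the arm, as the interface text tells. Its arguments: {"type":"object","properties":{"fingers":{"type":"array","items":{"type":"number"}},"translation":{"type":"array","items":{"type":"array","items":{"type":"number"}}},"turn":{"type":"array","items":{"type":"array","items":{"type":"number"}}},"force":{"type":"number"}},"required":["fingers","translation","turn"]}

```bash
mkdir -p pics; cat > h.py <<'E'
import numpy as np, cv2, pickle
from rig import env
def grab(n):
    c=env.camera(n); pickle.dump(c,open(f'{n}.pkl','wb')); return c
def load(n): return pickle.load(open(f'{n}.pkl','rb'))
def cloud(c):
    K=c['intrinsics'];z=c['z_map'];h,w=z.shape
    u,v=np.meshgrid(np.arange(w),np.arange(h))
    p=cv2.undistortPoints(np.stack([u,v],-1).reshape(-1,1,2).astype(np.float64),K,c['dist_coeffs']).reshape(h,w,2)
    P=np.dstack([p,np.ones((h,w))])*z[...,None]
    R=cv2.Rodrigues(c['rvec'])[0]
    W=(P-np.asarray(c['tvec']).ravel())@R
    W[z==0]=np.nan
    return W
E
python3 - <<'E'
from h import *
for n in ('top','side'):
    c=grab(n); cv2.imwrite(f'pics/{n}0.png',c['img'][...,::-1])
    R=cv2.Rodrigues(c['rvec'])[0]; print(n,-R.T@np.asarray(c['tvec']).ravel(),(c['z_map']>0).mean())
print(env.read_state())
E
```

```text
top [ 0.26316179 -0.02613294  1.63447758] 0.9958671875
side [0.40565379 0.81901516 0.60118811] 0.9960078125
{'time_s': 0.1, 'joints': array([-1.39572191e+00,  3.08949320e-01,  1.63509099e+00,  2.16316148e-05,
        1.19968587e+00, -6.97147396e-02]), 'qvel': array([-1.52659081e-05, -2.31395016e-03, -2.48581327e-03, -1.71047878e-03,
       -5.43594710e-04, -2.19906767e-04]), 'effort': array([-4.52494642e-04, -4.16408050e+01, -2.77644593e+01, -8.89530156e-05,
        4.04497550e-03,  1.24961298e-05]), 'position': array([ 0.15130803, -0.60562531,  0.23012725]), 'ee_rot': array([-3.13946572e+00, -1.68710521e-04,  2.44781113e-01]), 'force': array([ 0.00871119, -1.22427407, -0.23456046]), 'ft_torque': array([0.03417185, 0.03897385, 0.03324858]), 'grasp_force': 0.0, 'opening': 0.08529012053568379}
```

View pics/top0.png

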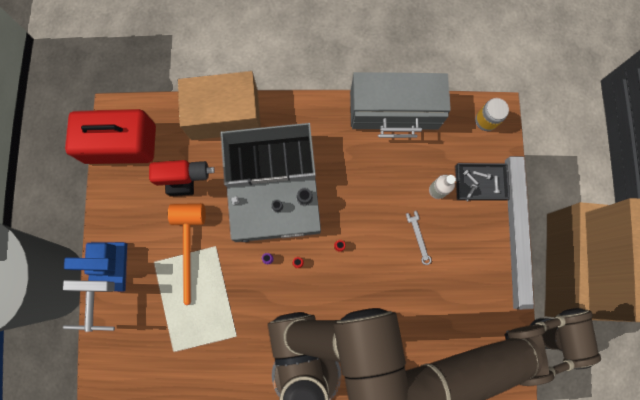

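View pics/side0.png

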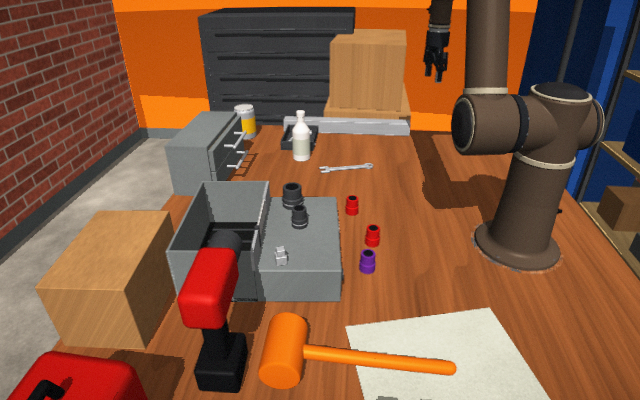

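The top view shows the washer (pixels 222–320 × 125–240), with its ledge nearest the robot. On the ledge are the socket (277,205), the wide socket (305,196) and the adapter (237,200). The flap and fence run along row ~180.

```bash
python3 - <<'E'
from h import *
c=load('top'); W=cloud(c); z=W[...,2]
roi=np.zeros(z.shape,bool); roi[110:250,212:330]=True
def rect(m):
    P=(W[m][:,:2]*1000).astype(np.float32); r=cv2.minAreaRect(P); return r, len(P)
led=roi&(abs(z-.085)<.006)
n,l,s,_=cv2.connectedComponentsWithStats(led.astype(np.uint8)); k=1+np.argmax(s[1:,4]); 
L=l==k; r,nn=rect(L); print('ledge',r,nn,np.median(z[L])); print(cv2.boxPoints(r))
wall=roi&(abs(z-.130)<.008); print('z130',rect(wall)[1])
allw=roi&(z>.07)&(z<.137)
n,l,s,_=cv2.connectedComponentsWithStats(allw.astype(np.uint8)); k=1+np.argmax(s[1:,4])
r,_=rect(l==k); print('washer',r); print(cv2.boxPoints(r))
# yaw from ledge box
b=cv2.boxPoints(r)/1000
d=b[None]-b[:,None]
# long side 335ish along x
tall=roi&(z>.10)
n,l,s,cc=cv2.connectedComponentsWithStats(tall.astype(np.uint8))
for i in range(1,n):
    if s[i,4]>4:
        m=l==i;print(s[i],np.nanmean(W[m],0),np.nanmax(z[m]), np.ptp(W[m],0))
E
```

```text
ledge ((519.2755126953125, 104.50541687011719), (170.228759765625, 281.7276916503906), 5.531976699829102) 4015 0.08530017757429748
[[420.9781   236.50806 ]
 [448.13702  -43.907497]
 [617.57294  -27.497223]
 [590.414    252.91833 ]]
z130 901
washer ((635.6220703125, 132.3369140625), (412.6380920410156, 315.0711669921875), 6.235506057739258)
[[413.41287   266.53107  ]
 [447.63443   -46.67609  ]
 [857.8313     -1.8572388]
 [823.60974   311.3499   ]]
[212 110  46  18 704] [0.7974246  0.22777109 0.1416103 ] 0.1616445711492718 [0.05446137 0.1431128  0.0615783 ]
[221 123  94  64 987] [0.69024251 0.13016127 0.12229617] 0.14128879683343418 [0.19689684 0.29056917 0.04121278]
[212 167   3   6  17] [0.6186396  0.27398179 0.19014754] 0.19846722258901406 [0.01571337 0.00564619 0.0192462 ]
[297 188  16  17 218] [0.54871804 0.00559006 0.13048517] 0.1437533259147603 [0.04681819 0.04632894 0.04314378]
[231 197   8   8  52] [0.53963965 0.21966837 0.11405171] 0.12482955051630475 [0.0223085  0.02231408 0.02299089]
[271 200  12  13 114] [0.52106197 0.08916507 0.12601525] 0.13819718774511422 [0.03337882 0.03413511 0.03635614]
```

Call:
move_arm(fingers=[1,1,1,1,1,1,1,1,1,1,1,1], translation=[[0.724,-0.814,-0.1],[0.724,-0.814,-0.1],[0.724,-0.814,-0.1],[0.724,-0.814,-0.1],[0.724,-0.814,-0.1],[0.724,-0.814,-0.1],[0.724,-0.814,-0.1],[0.724,-0.814,-0.1],[0.724,-0.814,-0.1],[0.724,-0.814,-0.1],[0.724,-0.814,-0.1],[0.724,-0.814,-0.1]], turn=[[0,0,-0.8],[0,0,-0.8],[0,0,-0.8],[0,0,-0.8],[0,0,-0.8],[0,0,-0.8],[0,0,-0.8],[0,0,-0.8],[0,0,-0.8],[0,0,-0.8],[0,0,-0.8],[0,0,-0.8]])

```text
time_s: 1.1
position: [0.3824, -0.1632, 0.277]
ee_rot: [3.141, 0.0, 1.502]
force: [0.2, -0.8, -0.6]
opening: 0.0853
grasp_force: 0.0
```

```bash
cat >> h.py <<'E'
S=np.array([.6040,.1127]); YAW=np.radians(5.54)
def setpose(): pass
def w2l(P):  # world xy -> washer
    c,s=np.cos(YAW),np.sin(YAW); return (np.asarray(P)[...,:2]-S)@np.array([[c,-s],[s,c]])
def l2w(p):
    c,s=np.cos(YAW),np.sin(YAW); return np.asarray(p)@np.array([[c,s],[-s,c]])+S
def toolR(st=None):
    from scipy.spatial.transform import Rotation as Ro
    st=st or env.read_state(); return st,Ro.from_euler('xyz',st['ee_rot']).as_matrix()
def cmd(target,yawdeg):
    """target world xyz, yaw deg -> scaled numbers"""
    st,R=toolR(); d=R.T@(np.asarray(target)-st['position'])/.75
    dy=(yawdeg-np.degrees(st['ee_rot'][2])+180)%360-180
    print('pos',st['position'].round(4),'rot',st['ee_rot'].round(3),'shift',d.round(4),'turnz',round(-dy/90,4),'t',st['time_s'])
E
python3 - <<'E'
from h import *
cmd([.530,.1186,.30],125.5); print(env.read_state()['joints'].round(2))
E
```

```text
pos [ 0.3824 -0.1632  0.277 ] rot [3.141 0.    1.502] shift [ 0.3884  0.1703 -0.0307] turnz -0.4385 t 1.1
[-0.51 -0.16  2.04 -0.    1.26 -0.44]
```

Call:
move_arm(fingers=[1,1,1,1,1,1,1,1,1,1,1], translation=[[0.388,0.17,-0.03],[0.388,0.17,-0.03],[0.388,0.17,-0.03],[0.388,0.17,-0.03],[0.388,0.17,-0.03],[0.388,0.17,-0.03],[0.388,0.17,-0.03],[0.388,0.17,-0.03],[0.388,0.17,-0.03],[0.388,0.17,-0.03],[0.388,0.17,-0.03]], turn=[[0,0,-0.438],[0,0,-0.438],[0,0,-0.438],[0,0,-0.438],[0,0,-0.438],[0,0,-0.438],[0,0,-0.438],[0,0,-0.438],[0,0,-0.438],[0,0,-0.438],[0,0,-0.438]])

```text
time_s: 2.02
position: [0.5288, 0.1158, 0.2986]
ee_rot: [-3.139, -0.0, 2.19]
force: [0.4, -0.3, -0.2]
opening: 0.0853
grasp_force: 0.0
```

```bash
cat >> h.py <<'E'
def wcloud(c,st):
    from scipy.spatial.transform import Rotation as Ro
    T=np.eye(4);T[:3,:3]=Ro.from_euler('xyz',st['ee_rot']).as_matrix();T[:3,3]=st['position']
    M=np.linalg.inv(T@np.asarray(c['T_tool_cam']))
    c=dict(c,rvec=cv2.Rodrigues(M[:3,:3])[0],tvec=M[:3,3]); return cloud(c),c
E
python3 - <<'E'
from h import *
cmd([.530,.1186,.30],125.5)
st=env.read_state(); print(st['joints'].round(2),st['force'])
c=grab('wrist'); pickle.dump(st,open('wst.pkl','wb'))
cv2.imwrite('pics/w0.png',c['img'][...,::-1])
W,_=wcloud(c,st); z=W[...,2]; np.save('W.npy',W)
led=(abs(z-.085)<.004); print(led.sum(), np.median(z[led]))
top=(z>.126)&(z<.137)
n,l,s,_=cv2.connectedComponentsWithStats(top.astype(np.uint8))
for i in range(1,n):
    if s[i,4]>80:
        m=l==i; print(s[i],np.c_[W[m].min(0),W[m].max(0)].round(4).tolist(), 'washer',w2l(W[m]).min(0).round(4),w2l(W[m]).max(0).round(4))
E
```

```text
pos [0.5288 0.1158 0.2986] rot [-3.139 -0.     2.19 ] shift [ 0.0022  0.0034 -0.0018] turnz -0.0004 t 2.0167
[ 0.14  0.09  1.76 -0.    1.3  -0.48] [ 0.38724153 -0.27805788 -0.24158973]
42888 0.08516710733854918
[ 357   91  278  225 4119] [[0.5863, 0.7683], [0.0574, 0.266], [0.126, 0.1368]] washer [-0.0061 -0.0556] [0.1656 0.1386]
[285 183  36  35 970] [[0.507, 0.5384], [0.0727, 0.1044], [0.126, 0.1338]] washer [-0.0991 -0.0323] [-0.0674 -0.0003]
[ 569  219   71   90 1055] [[0.7805, 0.7935], [0.1538, 0.25], [0.126, 0.137]] washer [0.1879 0.0226] [0.1926 0.1196]
[ 254  263   48   47 1723] [[0.5295, 0.5742], [-0.0182, 0.027], [0.126, 0.137]] washer [-0.0848 -0.1256] [-0.0402 -0.08  ]
[312 278  57  87 875] [[0.6063, 0.6783], [-0.0288, 0.0518], [0.126, 0.1323]] washer [-0.0037 -0.1423] [ 0.0613 -0.0611]
```

View pics/w0.png

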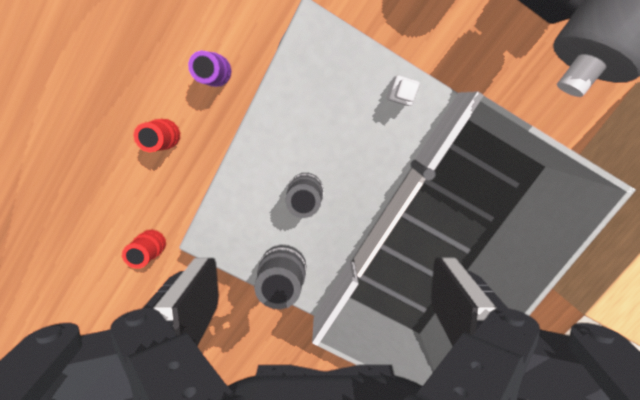

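Wrist view: socket at (303,200), wide socket at (280,275), adapter at (405,90), flap from its hinge at (423,170) to its free edge at (357,268). The fingers are at lower left and lower right. I'll check the fence line and the finger geometry next.

```bash
python3 - <<'E'
from h import *
W=np.load('W.npy'); p=w2l(W); z=W[...,2]
m=(z>.1275)&(z<.1325)&(abs(p[...,0])<.012)
for lo,hi in((-.135,-.09),(-.09,-.062),(.065,.1),(.1,.135)):
    q=p[m&(p[...,1]>lo)&(p[...,1]<hi)]; print(lo,len(q),np.percentile(q[:,0],[5,50,95]).round(4))
q=p[m&(p[...,1]<0)]; print('gap right end',np.percentile(q[:,1],[99]),'outer',np.percentile(q[:,1],[1]))
q=p[m&(p[...,1]>.02)]; print('left',np.percentile(q[:,1],[1,99]))
l=(abs(z-.085)<.003)&(abs(p[...,1])<.13)&(p[...,0]<-.1); print('front edge',np.percentile(p[l][:,0],.5))
s=(z>.12)&(z<.134)&(abs(p[...,0]+.083)<.022)&(abs(p[...,1]+.016)<.022)
r=cv2.minEnclosingCircle((p[s]*1000).astype(np.float32)); print('socket top',r)
# fingers in tool frame
c=load('wrist'); st=pickle.load(open('wst.pkl','rb'))
_,R=toolR(st); T=(W-st['position'])@R
f=(T[...,2]>-.06)&(T[...,2]<.02)&(abs(T[...,1])<.09)
for sg in(-1,1):
    for zr in((-.06,-.04),(-.04,-.03),(-.03,-.02),(-.02,-.01),(-.01,.02)):
        q=T[f&(T[...,1]*sg>0)&(T[...,2]>zr[0])&(T[...,2]<zr[1])]
        if len(q)>10: print(sg,zr,len(q),q.min(0).round(3),q.max(0).round(3))
print(T[310,185],T[310,480])
E
```

```text
-0.135 279 [-0.0028 -0.0001  0.003 ]
-0.09 179 [-0.0034 -0.0007  0.0023]
0.065 316 [-0.004  -0.0012  0.0019]
0.1 398 [-0.0036 -0.0007  0.0075]
gap right end [-0.00144992] outer [-0.14172571]
left [0.02199079 0.13766199]
front edge -0.16968003780426552
socket top ((-83.08746337890625, -16.214887619018555), 16.152420043945312)
-1 (-0.06, -0.04) 2305 [-0.008 -0.073 -0.06 ] [ 0.016 -0.042 -0.04 ]
-1 (-0.04, -0.03) 1114 [-0.01  -0.057 -0.04 ] [ 0.013 -0.042 -0.03 ]
-1 (-0.03, -0.02) 932 [-0.01  -0.057 -0.03 ] [ 0.013 -0.042 -0.02 ]
-1 (-0.02, -0.01) 333 [-0.01  -0.055 -0.02 ] [ 0.013 -0.042 -0.013]
1 (-0.06, -0.04) 2334 [-0.008  0.041 -0.06 ] [ 0.016  0.072 -0.04 ]
1 (-0.04, -0.03) 1107 [-0.01   0.042 -0.04 ] [ 0.013  0.056 -0.03 ]
1 (-0.03, -0.02) 887 [-0.01   0.042 -0.03 ] [ 0.013  0.056 -0.02 ]
1 (-0.02, -0.01) 364 [-0.01   0.042 -0.02 ] [ 0.013  0.054 -0.013]
[ 0.00781862 -0.04325847 -0.04534344] [ 0.01230867  0.04389641 -0.05211447]
```

```bash
cat >> h.py <<'E'
S=np.array([.6035,.1108])
def cmdB(cx,cy,alpha,z):
    "leading corner of finger B at washer cx,cy"
    a=np.radians(alpha);u=np.array([np.cos(a),np.sin(a)]);v=np.array([u[1],-u[0]])
    mid=np.array([cx,cy])-.0075*u-.011*v+.0495*u
    print('A',(mid+.0495*u).round(4),'mid',mid.round(4))
    cmd([*l2w(mid),z],alpha+90+np.degrees(YAW))
E
python3 - <<'E'
from h import *
cmdB(-.108,-.0165,30,.081)
E
```

```text
A [-0.0343  0.0388] mid [-0.0771  0.014 ]
pos [0.5288 0.1153 0.2988] rot [-3.14  -0.     2.189] shift [ 0.0048 -0.0016  0.2904] turnz -0.0015 t 2.0667
```

Call:
move_arm(fingers=[1,1,1,1,1,1,1,1,1,1,1], translation=[[0.005,-0.002,0.0],[0.005,-0.002,0.04],[0.005,-0.002,0.08],[0.005,-0.002,0.12],[0.005,-0.002,0.16],[0.005,-0.002,0.2],[0.005,-0.002,0.24],[0.005,-0.002,0.265],[0.005,-0.002,0.28],[0.005,-0.002,0.29],[0.005,-0.002,0.29]], turn=[[0,0,0],[0,0,0],[0,0,0],[0,0,0],[0,0,0],[0,0,0],[0,0,0],[0,0,0],[0,0,0],[0,0,0],[0,0,0]])

```text
time_s: 2.98
position: [0.5253, 0.1177, 0.081]
ee_rot: [-3.14, -0.001, 2.188]
force: [-0.9, -0.2, -0.3]
opening: 0.0858
grasp_force: 0.0
```

```bash
python3 - <<'E'
from h import *
cmdB(-.108,-.0165,30,.081)
st=env.read_state(); print(st['force'].round(2))
c=grab('wrist'); pickle.dump(st,open('wst.pkl','wb'))
cv2.imwrite('pics/w1.png',c['img'][...,::-1])
c=grab('side'); cv2.imwrite('pics/s1.png',cv2.resize(c['img'][150:320,150:380,::-1],None,fx=3,fy=3))
E
```

```text
A [-0.0343  0.0388] mid [-0.0771  0.014 ]
pos [0.5253 0.1177 0.081 ] rot [-3.140e+00 -1.000e-03  2.188e+00] shift [-0.0004 -0.0002  0.    ] turnz -0.0018 t 2.9833
[-0.87 -0.17 -0.26]
```

View pics/w1.png

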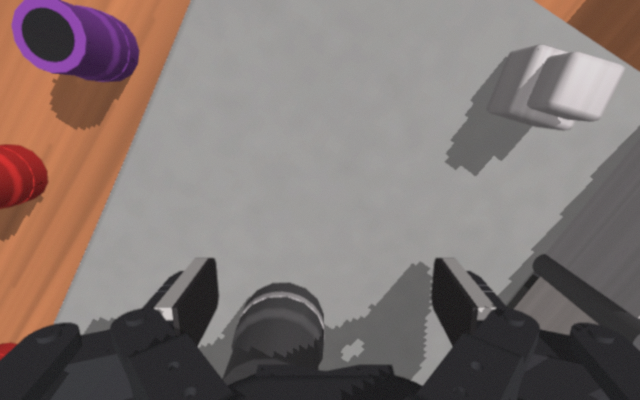

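View pics/s1.png

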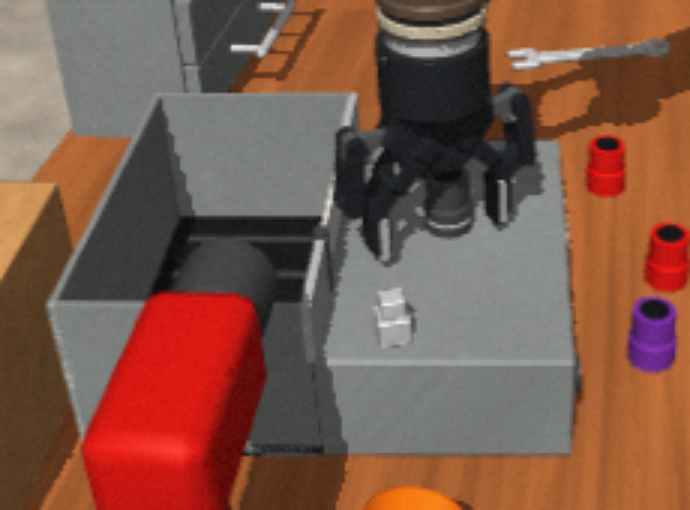

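The wrist view shows the socket at (280,330), with finger B just behind it at (200,290). In the side crop both fingers are clear of everything. I'm starting the push.

Call:
move_arm(fingers=[1,1,1,1,1,1,1,1], translation=[[-0.003,0.005,0],[-0.006,0.0104,0],[-0.009,0.0156,0],[-0.012,0.0208,0],[-0.0145,0.0251,0],[-0.017,0.0295,0],[-0.02,0.0346,0],[-0.02,0.0346,0]], turn=[[0,0,0],[0,0,0],[0,0,0],[0,0,0],[0,0,0],[0,0,0],[0,0,0],[0,0,0]])

```text
time_s: 3.75
position: [0.5556, 0.1213, 0.0816]
ee_rot: [-3.14, -0.001, 2.19]
force: [-3.6, -0.1, 1.9]
opening: 0.0854
grasp_force: 2.0
```

```bash
cat >> h.py <<'E'
from scipy.optimize import least_squares
def track():
    st=env.read_state(); c=grab('wrist'); W,_=wcloud(c,st); _,R=toolR(st)
    T=(W-st['position'])@R; p=w2l(W); z=W[...,2]; sat=np.ptp(c['img'].astype(int),axis=2)
    base=(abs(T[...,1])<.039)&(T[...,2]>-.045)&(abs(p[...,1])<.06)&(p[...,0]>-.15)&(p[...,0]<.1)
    for lo,hi,r in((.090,.104,.018),(.112,.127,.016)):
        m=base&(z>lo)&(z<hi)&(p[...,0]<.0); q=p[m]
        if len(q)<30: print('few',len(q)); continue
        f=least_squares(lambda x:np.hypot(*(q-x).T)-r,np.median(q,0)+[0,-.015],loss='soft_l1',f_scale=.001)
        print('sock',f.x.round(4),len(q),'rms',np.sqrt(np.mean(f.fun**2)).round(4))
    print('F',st['force'].round(2)); 
    a=np.radians(np.degrees(st['ee_rot'][2])-90)-YAW;u=np.array([np.cos(a),np.sin(a)]);v=np.array([u[1],-u[0]])
    mid=w2l(st['position']); print('alpha',np.degrees(a).round(2),'A',(mid+.0495*u).round(4),'corner',(mid-.042*u+.011*v).round(4),'t',st['time_s'])
E
python3 - <<'E'
from h import *
track()
E
```

```text
sock [-0.0615 -0.0147] 1470 rms 0.0004
sock [-0.0616 -0.0146] 2204 rms 0.0003
F [-3.56 -0.06  1.88]
alpha 29.93 A [-0.0037  0.0398] corner [-0.0776 -0.0154] t 3.75
```

Call:
move_arm(fingers=[1,1,1,1,1,1,1,1], translation=[[-0.003,0.005,0],[-0.006,0.0104,0],[-0.009,0.0156,0],[-0.012,0.0208,0],[-0.0145,0.0251,0],[-0.017,0.0295,0],[-0.019,0.034,0],[-0.019,0.034,0]], turn=[[0,0,0],[0,0,0],[0,0,0],[0,0,0],[0,0,0],[0,0,0],[0,0,0],[0,0,0]])

```text
time_s: 4.47
position: [0.584, 0.1234, 0.0807]
ee_rot: [-3.138, -0.0, 2.19]
force: [-3.4, -3.2, -1.7]
opening: 0.0854
grasp_force: 2.3
```

```bash
python3 - <<'E'
from h import *
track()
c=grab('top'); W=cloud(c)
cv2.imwrite('pics/t2.png',cv2.resize(c['img'][110:250,210:330,::-1],None,fx=4,fy=4))
E
```

```text
sock [-0.0331 -0.0143] 1527 rms 0.0102
sock [-0.0331 -0.0143] 2166 rms 0.0111
F [-3.43 -3.22 -1.66]
alpha 29.93 A [0.0247 0.0391] corner [-0.0491 -0.0161] t 4.4667
```

View pics/t2.png

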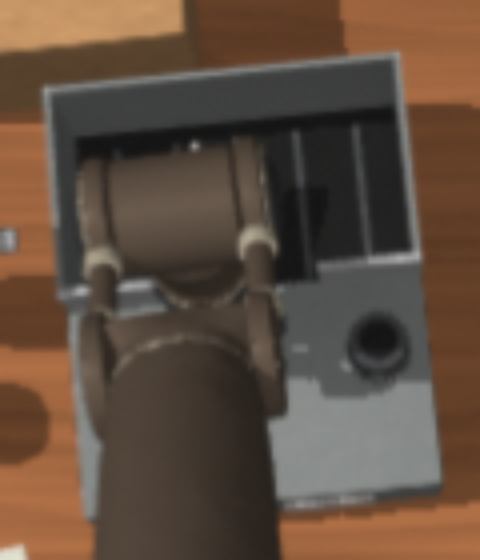

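The top view is mostly blocked by the wrist, but the gap's right part (320,280) is clear of the flap. Tracking puts the socket at (−33, −14) mm and A at x +25 mm, so the flap is well ahead of the socket.

Call:
move_arm(fingers=[1,1,1,1,1,1,1], translation=[[-0.003,0.005,0],[-0.006,0.0104,0],[-0.009,0.0156,0],[-0.012,0.0208,0],[-0.014,0.0242,0],[-0.0155,0.027,0],[-0.0155,0.027,0]], turn=[[0,0,0],[0,0,0],[0,0,0],[0,0,0],[0,0,0],[0,0,0],[0,0,0]])

```text
time_s: 5.15
position: [0.6097, 0.1268, 0.0823]
ee_rot: [3.14, 0.001, 2.189]
force: [-0.6, -1.5, -0.8]
opening: 0.0855
grasp_force: 1.5
```

```bash
sed -i 's/(p\[...,0\]<.0); q=/(abs(p[...,1]+.0143)<.022)\&(p[...,0]<.025); q=/' h.py; python3 - <<'E'
from h import *
track()
c=grab('side'); W=cloud(c); p=w2l(W)
cv2.imwrite('pics/s3.png',cv2.resize(c['img'][150:320,150:380,::-1],None,fx=3,fy=3))
E
```

```text
sock [-0.0075 -0.013 ] 1455 rms 0.0004
sock [-0.0063 -0.013 ] 2329 rms 0.0004
F [-0.59 -1.45 -0.76]
alpha 29.9 A [0.0506 0.04  ] corner [-0.0233 -0.0151] t 5.15
```

View pics/s3.png

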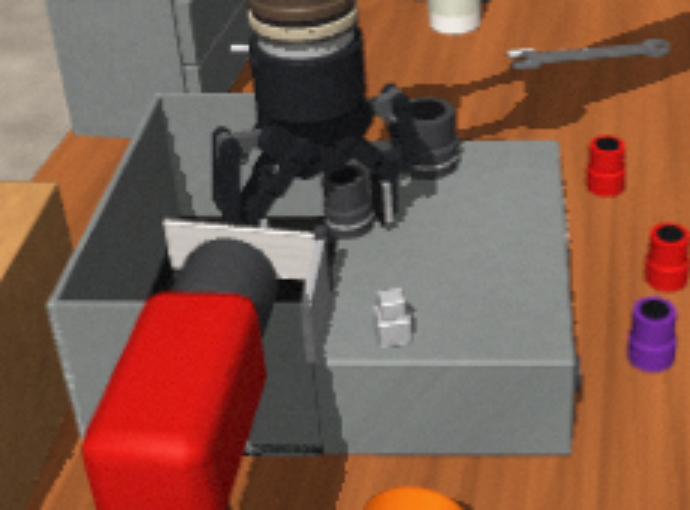

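Side crop: the flap is held wide open by finger A (white plate around 245,250). The socket (347,200) is at the sill with B behind it. Last push next, turning the tool slightly so the flap doesn't press on its stop.

Call:
move_arm(fingers=[1,1,1,1,1,1,1,1], translation=[[-0.0035,0.005,0],[-0.007,0.01,0],[-0.01,0.0145,0],[-0.013,0.019,0],[-0.0162,0.0237,0],[-0.0162,0.0237,0],[-0.0162,0.0237,0],[-0.0162,0.0237,0]], turn=[[0,0,0.008],[0,0,0.016],[0,0,0.024],[0,0,0.03],[0,0,0.033],[0,0,0.033],[0,0,0.033],[0,0,0.033]])

```text
time_s: 5.92
position: [0.6313, 0.1272, 0.0824]
ee_rot: [3.139, 0.001, 2.137]
force: [1.6, -2.6, 0.7]
opening: 0.085
grasp_force: 0.7
```

```bash
python3 - <<'E'
from h import *
track()
c=grab('side')
cv2.imwrite('pics/s4.png',cv2.resize(c['img'][150:320,150:380,::-1],None,fx=3,fy=3))
E
```

```text
few 0
few 0
F [ 1.56 -2.55  0.73]
alpha 26.92 A [0.0734 0.0361] corner [-0.0032 -0.0151] t 5.9167
```

View pics/s4.png

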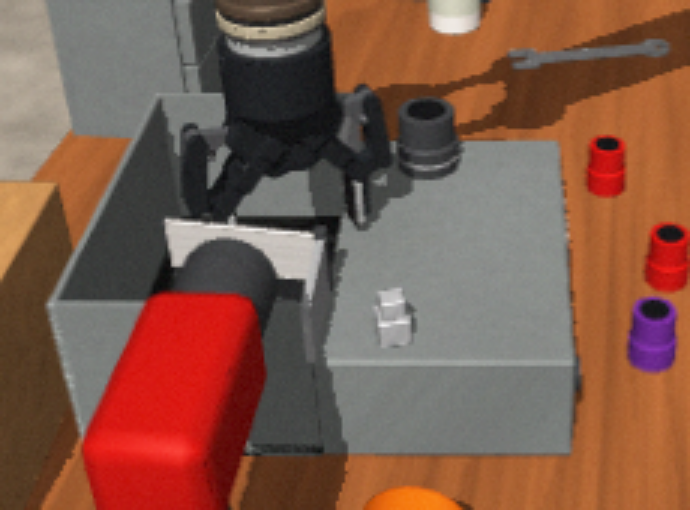

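The socket has left the ledge, and A still holds the flap open. I'll withdraw along −x so the flap closes behind finger A, then lift.

Call:
move_arm(fingers=[1,1,1,1,1,1,1,1,1,1,1,1], translation=[[0.0058,-0.0113,0],[0.0116,-0.0227,0],[0.0173,-0.034,0],[0.0231,-0.0454,0],[0.0289,-0.0567,0],[0.0347,-0.0681,0],[0.0405,-0.0794,0],[0.0462,-0.0908,0],[0.052,-0.102,0],[0.0578,-0.1135,0],[0.0636,-0.1248,0],[0.0636,-0.1248,0]], turn=[[0,0,0],[0,0,0],[0,0,0],[0,0,0],[0,0,0],[0,0,0],[0,0,0],[0,0,0],[0,0,0],[0,0,0],[0,0,0],[0,0,0]])

```text
time_s: 7.02
position: [0.5228, 0.1173, 0.0816]
ee_rot: [-3.139, -0.002, 2.138]
force: [-0.0, -1.1, -0.5]
opening: 0.0856
grasp_force: 0.0
```

Call:
move_arm(fingers=[1,1,1,1,1,1,1,1,1,1], translation=[[0,0,-0.03],[0,0,-0.07],[0,0,-0.11],[0,0,-0.15],[0,0,-0.19],[0,0,-0.23],[0,0,-0.27],[0,0,-0.3],[0,0,-0.3],[0,0,-0.3]], turn=[[0,0,0],[0,0,0],[0,0,0],[0,0,0],[0,0,0],[0,0,0],[0,0,0],[0,0,0],[0,0,0],[0,0,0]])

```text
time_s: 7.85
position: [0.5267, 0.1175, 0.309]
ee_rot: [3.137, 0.002, 2.138]
force: [0.2, -1.0, 0.1]
opening: 0.0853
grasp_force: 0.0
```

```bash
python3 - <<'E'
from h import *
c=grab('wrist'); d=grab('side')
cv2.imwrite('pics/f.png',np.vstack([cv2.resize(c['img'],(480,300)),cv2.resize(d['img'],(480,300))])[...,::-1])
print(env.read_state()['time_s'],env.read_state()['force'].round(1))
E
```

```text
7.95 [-0.6  0.8 -0.5]
```

View pics/f.png

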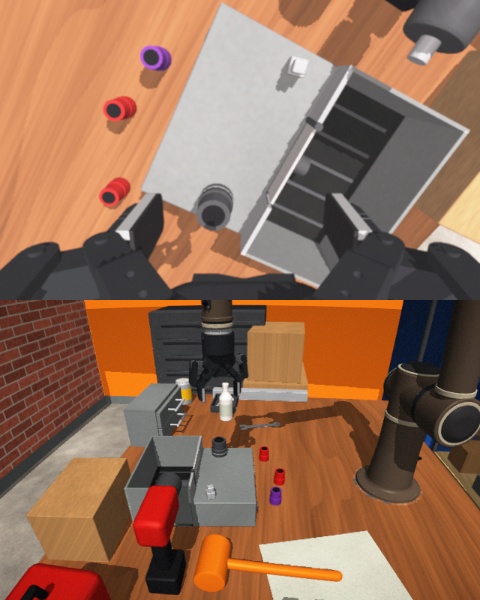

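The wrist view shows the flap shut (line from 315,125 to 268,195) and the socket lying in the tray behind it (298,165). The wide socket (215,203), the adapter (297,65) and the look-alikes haven't moved.

```bash
python3 -c "
from rig import env
print(env.hand_in())"
```

```text
the job is handed in; nothing more can be done
None
```

The narrow socket is in the wash tray, the flap has swung shut by itself, the other items appear unmoved, and the job was handed in at about 8 s.

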